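# Film a resin specimen with the handheld microscope

### The arm

A 6-joint arm with a two-finger parallel gripper is mounted at the origin on the work surface. World frame = base frame: x ahead of the robot, y to its left, z up, the work surface at z = 0. Lengths are in m, angles in rad, forces in N, time in s.
With the tool pointing down it reaches from about 0.35 to 0.775 m from the base axis. Payload 5.5 kg.
Tool frame: the origin (TCP) lies at the very end of the fingers, on their centre line; the grasp point (between the pads) lies 19 mm behind it; x points along the fingers, y is the direction in which the jaws open and shut, and the axes are right-handed (so a half turn about x gives the same grasp; the last joint's range is limited). The gripper opens to 85 mm and grips with 20 to 120 N. Pads are 22 mm wide; open, the fingers measure 114 mm over their backs; the gripper's body (76 mm by 85 mm) begins 54 mm behind the grasp point. The pads swing forward as they close: fully open they stand 13 mm farther back than shut.
Start: joints at [1.104, 0.313, 0.046, 1.304, 0, 1.431], TCP at [0.185, 0.545, 0.231] pointing down, gripper open.
Joint ranges: [-2.76, 2.76], [-0.86, 1.69], [-1.03, 1.26], [-2.2, 2.34], [-1.47, 1.5], [-3.14, 3.14]. Speed limits (rad/s): [2.57, 2.57, 3.14, 3.14, 3.14, 3.14].

### API

Orientations are given as a unit quaternion [w, x, y, z].
In Python, from workcell import env gives the robot as it stands.
- The arm moves only by the tool servo_tool, never from a script. Its argument "increments" is a list of rows, each an object with "offset": the shift along the tool's x, y, z in cm, a list of three; "yaw": the turn about the tool's x in degrees. In form: [{"offset": [x, y, z], "yaw": yaw}, ...]. A call has exactly 8 rows; each row is the pose to reach, as a shift and turn from the pose commanded when the call began, along the tool's axes at that moment; what a row does not reach only later rows make up. A row lasts 1/10 s, in which the tool goes at most 50 mm and 8.59 degrees, less where a joint would pass 70% of its speed; a pose out of reach is approached as far as the arm can. A call with a gripper value outside its range is refused whole. "claw" is the opening, from 0 (shut) to 1 (fully open), set as the call begins (left out, the last holds). The fingers move at their own pace and stop on an object; "force" is the grip in N (left out, the last holds). Time passes only in rows, so rows that repeat a pose let the fingers close, or fill a call up. It gives the time, the measured TCP pose, the force and the opening at its end, in the units of the state.
- env.get_state(): the state, without advancing time (a new reading comes with each control period).
- env.read_camera(name): name is "scene" or "top" or "wrist"; returns (picture, depth): 400x640x3 uint8, red, green, blue; 400x640 float32, m along the optical axis (not along the pixel's ray), 0 where there is no reading.
- env.camera_model(name): a dict with "vertical_fov" (degrees; the focal length in pixels is half the picture's height over the tangent of half this angle, whatever the lens; pixels are square), "cx", "cy" (the principal point, pixels), "world_from_camera" (4x4, takes a point from camera to world coordinates). Camera axes: x right, y up, looking along -z (the intrinsics and any distortion apply to the point x, -y, -z); pixel columns grow to the right and rows downward; lengths in m; the calibration is good to about 2 mm. A picture is of the moment at which its call begins: read the wrist's pose just before it. camera_model takes no time and is no camera call; for the wrist camera it gives the pose at the moment of the call.
- env.hand_in(): hands the job in, once; it reports no verdict.
The state is a dict: "clock": time; "joint_pos": joint angles; "qvel": joint speeds; "tau": joint torques, N m; "tcp_pos": TCP position; "orientation": TCP orientation; "wrist_force": force on the tool from outside, world axes, zero at the start; "ft_torque": the same for the moment, N m; "finger_gap": finger opening in m.
Only numpy, scipy, OpenCV 4.12 (cv2) and the standard library are available. Lean on these libraries where they do the work, as an engineer would, in place of code of your own. Each camera call takes 0.05 s, during which the arm holds its last target.

### The job

Take the amber resin block with the beetle out of the foam tray and set it down, without dropping it, flat and centred on the small raised stage, long side along the stage's long side, and let go of it. Then lift the handheld microscope out of its cup, carry it over the other things and finish while still holding it, upright and still, with its lens centred about 10 mm above the top of the block, the microscope never touching block or stage: the picture is taken as you hold it there, so do not put it down or let go. Leave all the other things standing where they are.

Things in the scene. Friction and masses are not known exactly. Their poses are not given: they have to be found in the camera images.
- block: Specimen block: clear amber resin cuboid with a black beetle inside, 44 (its x) by 28 (its y) by 24 mm high, about 36 g, rigid. Origin: centre of its underside. Lies flat in one of the tray's three rectangular recesses (which one varies), its lowest 6 mm sunk, 18 mm standing clear above the tray's top; about 2 mm of play all round. The boxes beside it are at least 50 mm away face to face.
- block_top (a point): Centre of the block's top face, 24 mm above its origin, turning with the block.
- tray: White foam kit tray, fixed, 220 (x) by 250 (y) by 30 mm high. Origin: centre of its underside. Three rectangular recesses 6 mm deep in a row at x = -60 mm, y = -80, 0, 80 mm of its frame hold the block and two boxes in any order; three round recesses at x = +55 mm, y = -80, 0, 80 mm hold upright things.
- stage: Specimen stage, fixed: round dark foot 70 mm across, steel post, and on top a level aluminium plate 56 (its x) by 34 (its y) by 7 mm thick. Origin: centre of the underside of the foot; x is the plate's long direction. It may stand on the left or on the right of the tray, the cup on the other side.
- stage_top (a point): Centre of the stage plate's upper face, 75 mm above the table; axes as stage.
- cup: Grey plastic cup that holds the handheld microscope, fixed: foot 72 mm across, tube 52 mm outside, 40 mm bore, 34 mm high; inner floor 6 mm above the table. Origin: centre of the underside.
- scope: Handheld digital microscope, a cordless upright black and grey cylinder, about 95 g (up to 120 g), standing loose in the cup on its nose. Origin: centre of the lens at its lower end; z runs up along its axis. Length 126 mm. Nose (0 to 37 mm) 35 mm in diameter, black body (37 to 118 mm) 36 mm in diameter, rounded end above that. Round, so it can be gripped from above at any yaw across the black body, 36 mm wide.
- cover_box: Bystander: white box with green lid, 44 x 28 x 23 mm, in a rectangular recess of the tray. Origin: centre of its underside.
- cap_box: Bystander: dark blue box, 44 x 28 x 20 mm, in a rectangular recess of the tray. Origin: centre of its underside.
- gum_bottle: Bystander: grey bottle with red cap and coloured bands, 33 mm across, 75 mm tall, upright in a round recess of the tray (top 99 mm above the table). Origin: centre of its underside.
- eyepiece: Bystander: black eyepiece, 34 mm across, 58 mm tall, upright in a round recess of the tray. Origin: centre of its underside.
- objective: Bystander: steel objective lens, 26 mm across, 42 mm tall, upright in a round recess of the tray. Origin: centre of its underside.
- stain_bottle: Bystander: amber bottle with black cap, 42 mm across, 75 mm tall, standing on the table beside the tray. Origin: centre of its underside.
- stain_jar: Bystander: clear staining jar with white lid and slides in it, 43 mm across, 68 mm tall, standing on the table on the other side of the tray. Origin: centre of its underside.

How it is judged:
By the outcome, as a careful person would: the job done as asked, in the order asked, and still so for the second after the job is handed in, while the arm keeps its last pose, push and grip.
It also fails if it takes over 66 s, if anything falls off the work surface, if the arm or the gripper's body presses on something with over 40 N, if the wrist force passes 120 N, or if a joint passes its speed limit or range.

## Working session

There is one attempt and no reset: what is moved stays moved. The work goes in short steps, Python scripts to look and compute and a tool call to move; the robot and the scene stay as the last step left them, time stands still between calls to the robot, and variables do not carry over. Pictures are saved under pics/ and viewed, and the job is handed in when it is done.

Besides the shell and the picture viewer there is one more tool, called after "Request:" as name([rows], argument=value, ...), one row to a line, values as JSON. servo_tool: Moves the arm, as the interface text tells. Its arguments: {"type":"object","properties":{"increments":{"type":"array","items":{"type":"object","properties":{"offset":{"type":"array","items":{"type":"number"}},"yaw":{"type":"number"}}}},"claw":{"type":"number"},"force":{"type":"number"}},"required":["increments"]}

```bash
ls; mkdir -p pics; python3 - <<'E'
from workcell import env
import cv2,numpy as np
print(env.get_state())
for n in ["scene","top","wrist"]:
    m=env.camera_model(n); p,d=env.read_camera(n)
    print(n,m); cv2.imwrite(f"pics/{n}0.png",p[:,:,::-1]); np.savez(f"{n}0.npz",p=p,d=d,W=m["world_from_camera"],fov=m["vertical_fov"],cx=m["cx"],cy=m["cy"])
E
```

```text
pics
{'clock': 0.0, 'joint_pos': array([1.10440774e+00, 3.14017689e-01, 4.50071173e-02, 1.30358243e+00,
       2.63340576e-05, 1.43122136e+00]), 'qvel': array([ 0.00048525, -0.00037104,  0.00109467, -0.00010417, -0.00295333,
        0.00020263]), 'tau': array([-9.24361558e-06, -4.80617881e+01,  2.98538071e+01,  1.91250688e-02,
       -2.69856246e-04,  6.60146071e-08]), 'tcp_pos': array([0.1843566 , 0.54412877, 0.23041053]), 'orientation': array([ 0.69748856,  0.11442899,  0.69788539, -0.11563601]), 'wrist_force': array([-0.02909812,  0.31378087,  0.45818399]), 'ft_torque': array([-0.03449486, -0.01358284,  0.00427418]), 'finger_gap': 0.0856149841052185}
scene {'vertical_fov': 42.13655967115825, 'cx': 318.5503521208247, 'cy': 193.95992410127874, 'world_from_camera': array([[-2.26663276e-01, -5.20664274e-01,  8.23123608e-01,
         1.45053505e+00],
       [ 9.73973002e-01, -1.20655358e-01,  1.91882454e-01,
         1.82336302e-01],
       [-5.92065062e-04,  8.45192877e-01,  5.34461084e-01,
         6.41221896e-01],
       [ 0.00000000e+00,  0.00000000e+00,  0.00000000e+00,
         1.00000000e+00]])}
top {'vertical_fov': 54.00447018105203, 'cx': 314.7903333645956, 'cy': 196.63005515042738, 'world_from_camera': array([[ 0.02513129,  0.99579528, -0.08809189,  0.46948937],
       [-0.99967166,  0.0254739 ,  0.00276709, -0.0139927 ],
       [ 0.0049995 ,  0.08799343,  0.99610851,  0.8961985 ],
       [ 0.        ,  0.        ,  0.        ,  1.        ]])}
wrist {'vertical_fov': 62.17231280677466, 'cx': 320.36326029564367, 'cy': 198.40585244266808, 'world_from_camera': array([[ 3.21186532e-01, -9.07389748e-01, -2.71077585e-01,
         1.15335377e-01],
       [ 9.47015486e-01,  3.07463107e-01,  9.28876070e-02,
         5.68536721e-01],
       [-9.38905856e-04, -2.86548919e-01,  9.58065152e-01,
         3.71804150e-01],
       [ 0.00000000e+00,  0.00000000e+00,  0.00000000e+00,
         1.00000000e+00]])}
```

View pics/scene0.png

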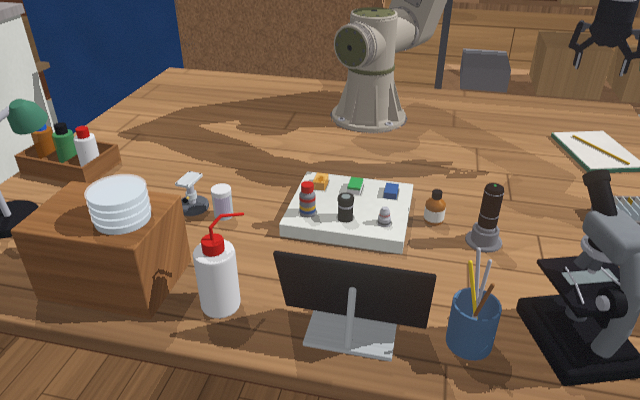

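View pics/top0.png

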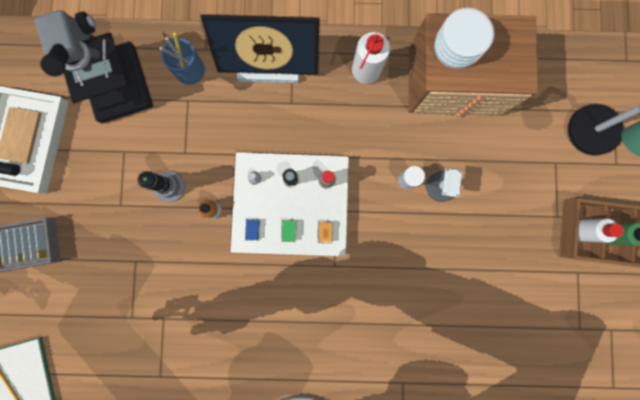

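View pics/wrist0.png

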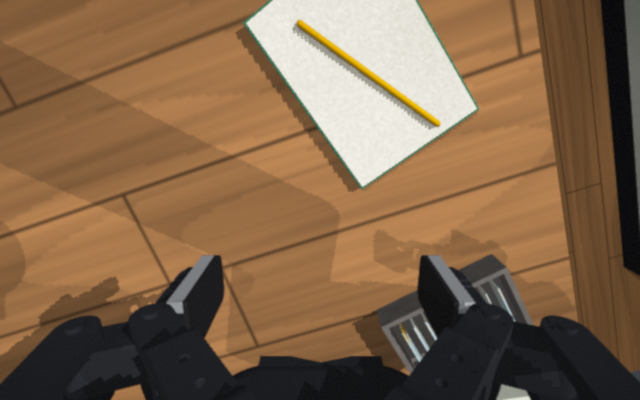

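The top view shows the block at px (325,232), the stage at (450,183) with the jar at (412,177) beside it, the scope in its cup at (160,183) and the amber bottle at (208,210). The tray spans about (232–348, 153–255). Next I'll measure positions.

```bash
cat > h.py <<'E'
import numpy as np,cv2
from scipy.spatial.transform import Rotation as R
def load(f):
    z=np.load(f); return z
def cloud(z):
    d=z["d"].astype(float);h,w=d.shape
    f=h/2/np.tan(np.radians(float(z["fov"]))/2)
    v,u=np.mgrid[0:h,0:w]
    P=np.stack([(u-z["cx"])/f*d,-(v-z["cy"])/f*d,-d],-1)
    W=z["W"]; X=P@W[:3,:3].T+W[:3,3]; X[d==0]=np.nan
    return X
def snap(n,tag):
    from workcell import env
    m=env.camera_model(n); p,d=env.read_camera(n)
    cv2.imwrite(f"pics/{tag}.png",p[:,:,::-1]); np.savez(f"{tag}.npz",p=p,d=d,W=m["world_from_camera"],fov=m["vertical_fov"],cx=m["cx"],cy=m["cy"])
    return np.load(f"{tag}.npz")
def show(name,a,b,c,d,z,k=6):
    cv2.imwrite(f"pics/{name}.png",cv2.resize(z["p"][c:d,a:b,::-1],None,fx=k,fy=k,interpolation=cv2.INTER_CUBIC))
E
python3 - <<'E'
from h import *
z=load("top0.npz");X=cloud(z)
for n,(a,b,c,d,lo,hi) in dict(block=(310,345,215,250,.040,.07),green=(275,305,215,250,.038,.07),blue=(240,268,215,250,.038,.07),stage=(425,475,160,205,.06,.09),scope=(130,195,160,205,.1,.15),cupfoot=(130,195,160,205,.025,.045),sbottle=(195,222,198,222,.05,.1),jar=(398,427,163,192,.05,.09),gum=(315,342,168,190,.08,.12),tray=(225,355,145,262,.024,.034),eyep=(280,300,165,190,.07,.1),obj=(245,262,165,187,.055,.08),table=(380,400,210,240,-.05,.05)).items():
    S=X[c:d,a:b].reshape(-1,3);k=(S[:,2]>lo)&(S[:,2]<hi);S=S[k]
    r=cv2.minAreaRect((S[:,:2]*1000).astype(np.float32)) if len(S) else 0
    print(n,k.sum(),S.mean(0).round(4),np.median(S[:,2]).round(4),r)
show("topc",120,480,140,265,z,2)
z=load("scene0.npz");show("stg",150,250,150,230,z)
E
```

```text
block 267 [ 0.4692 -0.0404  0.0475] 0.0476 ((468.6685791015625, -40.299461364746094), (43.12045669555664, 26.01502227783203), 1.3471099138259888)
green 265 [0.4696 0.0396 0.0465] 0.0466 ((469.37054443359375, 39.832000732421875), (28.201364517211914, 43.441307067871094), 89.0023422241211)
blue 268 [0.4705 0.1194 0.0433] 0.0433 ((471.134521484375, 119.18399047851562), (43.20466613769531, 28.05070686340332), 1.3077902793884277)
stage 446 [ 0.5795 -0.3034  0.0747] 0.0748 ((580.0232543945312, -304.433837890625), (34.94960021972656, 56.12272644042969), 82.7186508178711)
scope 337 [0.5625 0.3138 0.1257] 0.1293 ((564.106201171875, 317.1836853027344), (35.28508377075195, 33.48310089111328), 39.011451721191406)
cupfoot 187 [0.5603 0.3079 0.0326] 0.0329 ((562.1944580078125, 313.6899108886719), (41.51251220703125, 51.00862121582031), 71.9053726196289)
sbottle 173 [0.5126 0.2138 0.0635] 0.063 ((512.6237182617188, 217.00927734375), (32.45646667480469, 30.627323150634766), 1.564036250114441)
jar 335 [ 0.5926 -0.2247  0.067 ] 0.0676 ((593.3895874023438, -225.56617736816406), (41.27260208129883, 40.94471740722656), 2.367792844772339)
gum 138 [ 0.5827 -0.0411  0.0972] 0.0985 ((583.3031005859375, -41.24123001098633), (25.139225006103516, 24.214008331298828), 75.76774597167969)
tray 9658 [0.5302 0.04   0.0296] 0.0296 ((529.9972534179688, 39.33161926269531), (250.4953155517578, 220.1903533935547), 89.39324188232422)
eyep 199 [0.5843 0.0384 0.0804] 0.0806 ((584.530029296875, 38.69782257080078), (32.467857360839844, 31.22031021118164), 48.29349899291992)
obj 73 [0.5847 0.1178 0.0626] 0.0633 ((585.3234252929688, 118.34579467773438), (19.901885986328125, 18.248842239379883), 46.60647964477539)
table 595 [ 4.894e-01 -1.884e-01 -2.000e-04] -0.0002 ((489.4489440917969, -188.61221313476562), (66.60588073730469, 44.561458587646484), 0.7232220768928528)
```

View pics/stg.png

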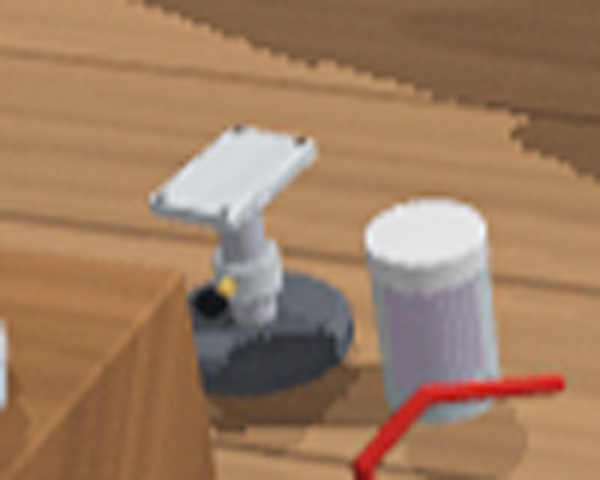

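```bash
cat >> h.py <<'E'
def st():
    from workcell import env
    s=env.get_state(); q=s["orientation"]; r=R.from_quat([q[1],q[2],q[3],q[0]]).as_matrix()
    return s,r
def plan(pos,yaw,s=None,base=None):
    """yaw = world angle(deg) of tool y axis wanted (mod 180)"""
    s,r=st(); p=s["tcp_pos"] if base is None else np.array(base)
    off=r.T@(np.array(pos)-p)*100
    cur=np.degrees(np.arctan2(r[1,1],r[0,1])); dy=(yaw-cur+90)%180-90
    print("t",round(s["clock"],2),"tcp",p.round(4),"y-axis yaw",cur.round(2),"tilt x",r[:,0].round(4),"j",s["joint_pos"].round(2),"gap",round(float(s["finger_gap"]),4),"F",s["wrist_force"].round(1))
    print("offset cm",off.round(2),"toolyaw deg",round(-dy,2),"or",round(-dy+180*np.sign(dy),2))
E
python3 - <<'E'
from h import *
plan([.469,-.0405,.2],90)
s,r=st();print(r.round(3)); W=load("wrist0.npz")["W"]; print(r.T@(W[:3,3]-s["tcp_pos"]), (r.T@W[:3,:3]).round(3))
E
```

```text
t 0.15 tcp [0.1844 0.5442 0.2306] y-axis yaw 71.28 tilt x [-6.0e-04 -1.3e-03 -1.0e+00] j [ 1.1   0.31  0.05  1.3  -0.    1.43] gap 0.0852 F [0.2 0.3 0.6]
offset cm [  3.12 -46.23  45.72] toolyaw deg -18.72 or 161.28
[[-0.001  0.321  0.947]
 [-0.001  0.947 -0.321]
 [-1.    -0.001 -0.   ]]
[-0.14118117  0.00068263 -0.07324176] [[-0.     0.287 -0.958]
 [ 1.     0.    -0.   ]
 [ 0.    -0.958 -0.287]]
```

Request:
servo_tool([
  {"offset": [0.5, -3.3, 3.26], "yaw": -1.3},
  {"offset": [1, -6.6, 6.5], "yaw": -2.6},
  {"offset": [1.5, -9.9, 9.8], "yaw": -4},
  {"offset": [2, -13.2, 13.0], "yaw": -5.3},
  {"offset": [2.5, -16.5, 16.3], "yaw": -6.6},
  {"offset": [3, -19.8, 19.6], "yaw": -8},
  {"offset": [3.5, -23.1, 22.8], "yaw": -9.3},
  {"offset": [4, -26.4, 26.1], "yaw": -10.6},
])

```text
clock: 0.95
tcp_pos: [0.3472, 0.2091, 0.1911]
orientation: [0.705, 0.05, 0.705, -0.05]
wrist_force: [0.8, 0.2, 0.6]
finger_gap: 0.0851
```

```bash
python3 - <<'E'
from h import *
plan([.469,-.0405,.15],90)
E
```

```text
t 0.95 tcp [0.3472 0.2091 0.1911] y-axis yaw 81.96 tilt x [ 3.e-04  2.e-04 -1.e+00] j [ 0.34  0.   -0.43  1.14  0.    0.48] gap 0.0851 F [0.8 0.2 0.6]
offset cm [  4.11 -23.01  15.55] toolyaw deg -8.04 or 171.96
```

Request:
servo_tool([
  {"offset": [0.6, -3.3, 2.2], "yaw": -1.1},
  {"offset": [1.2, -6.6, 4.4], "yaw": -2.3},
  {"offset": [1.8, -9.9, 6.7], "yaw": -3.5},
  {"offset": [2.4, -13.2, 8.9], "yaw": -4.6},
  {"offset": [3, -16.5, 11.1], "yaw": -5.8},
  {"offset": [3.5, -19.5, 13.2], "yaw": -7},
  {"offset": [4.1, -23.0, 15.5], "yaw": -8},
  {"offset": [4.1, -23.0, 15.5], "yaw": -8},
])

```text
clock: 1.75
tcp_pos: [0.4699, -0.0427, 0.1495]
orientation: [0.707, 0.002, 0.707, -0.003]
wrist_force: [-1.2, 0.2, 0.0]
finger_gap: 0.0853
```

```bash
python3 - <<'E'
from h import *
plan([.469,-.0405,.15],90)
z=snap("wrist","w1")
E
```

```text
t 1.75 tcp [ 0.4699 -0.0427  0.1495] y-axis yaw 89.59 tilt x [ 8.0e-04 -1.2e-03 -1.0e+00] j [-0.26  0.16 -0.36  1.05 -0.   -0.25] gap 0.0853 F [-1.2  0.2  0. ]
offset cm [-0.05  0.22 -0.09] toolyaw deg -0.41 or 179.59
```

View pics/w1.png

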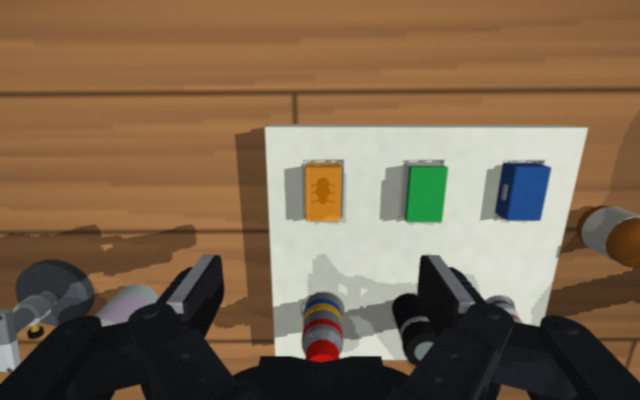

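Wrist view: the block (beetle visible) is at px (323,190), green box at (425,193), blue at (523,190), gum bottle at (323,325). I'll measure it from wrist depth.

```bash
cat >> h.py <<'E'
def rect(X,a,b,c,d,lo,hi,mask=None):
    S=X[c:d,a:b].reshape(-1,3);k=(S[:,2]>lo)&(S[:,2]<hi)
    if mask is not None:k&=mask[c:d,a:b].reshape(-1)
    S=S[k]; r=cv2.minAreaRect((S[:,:2]*1000).astype(np.float32))
    print(k.sum(),"mean",S.mean(0).round(4),"zmed",np.median(S[:,2]).round(4),"rect",np.round(r[0],1),np.round(r[1],1),round(r[2],2))
    return S
E
python3 - <<'E'
from h import *
z=load("w1.npz");X=cloud(z)
print(X[185:200:7,315:335:8,2].round(4))
for bx in [(295,352,150,230),(395,455,150,230),(490,560,150,230)]:
    rect(X,*bx,.039,.06)
rect(X,260,600,120,240,.025,.034)
show("w1c",290,360,150,230,z,7)
E
```

```text
[[0.0464 0.0476 0.0462]
 [0.0474 0.0478 0.0464]
 [0.0462 0.048  0.0463]]
2025 mean [ 0.4662 -0.0408  0.0465] zmed 0.0466 rect [467.4 -40.7] [28.  43.5] 89.3
2192 mean [0.4675 0.0383 0.0455] zmed 0.0457 rect [468.5  39.1] [29.1 44.6] 89.18
2067 mean [0.4683 0.1179 0.0426] zmed 0.0427 rect [469.  118.8] [29.1 43.6] 89.86
27270 mean [0.4614 0.038  0.0288] zmed 0.0288 rect [466.1  55.6] [283.1  94.8] 89.44
```

View pics/w1c.png

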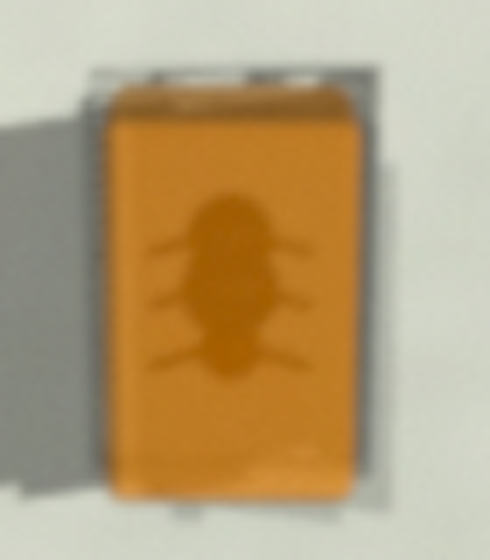

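Request:
servo_tool([
  {"offset": [1, 0.22, -0.19], "yaw": -0.4},
  {"offset": [2.5, 0.22, -0.19], "yaw": -0.4},
  {"offset": [4, 0.22, -0.19], "yaw": -0.4},
  {"offset": [5.5, 0.22, -0.19], "yaw": -0.4},
  {"offset": [7, 0.22, -0.19], "yaw": -0.4},
  {"offset": [8.5, 0.22, -0.19], "yaw": -0.4},
  {"offset": [9.2, 0.22, -0.19], "yaw": -0.4},
  {"offset": [9.2, 0.22, -0.19], "yaw": -0.4},
], claw=0.65, force=25)

```text
clock: 2.6
tcp_pos: [0.4644, -0.0351, 0.0572]
orientation: [0.706, -0.002, 0.708, 0.003]
wrist_force: [-0.5, 0.4, 1.2]
finger_gap: 0.0556
```

```bash
python3 - <<'E'
from h import *
plan([.468,-.0405,.032],90)
z=snap("wrist","w2")
E
```

```text
t 2.6 tcp [ 0.4644 -0.0351  0.0572] y-axis yaw 90.38 tilt x [-2.6e-03  9.0e-04 -1.0e+00] j [-0.25  0.24 -0.51  0.82  0.   -0.25] gap 0.0556 F [-0.5  0.4  1.2]
offset cm [ 2.52 -0.54  0.36] toolyaw deg 0.38 or -179.62
```

View pics/w2.png

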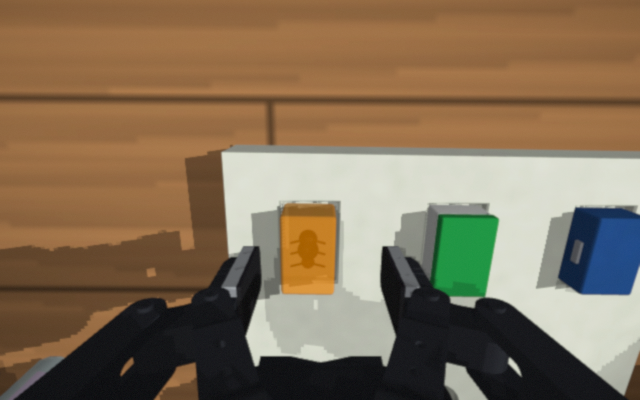

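The pads' midpoint sits at px x≈320, the block at 309, so it's about 5 mm off in y, which matches the readout. I'll correct it and let it settle before the final descent.

Request:
servo_tool([
  {"offset": [0, -0.3, 0.2], "yaw": 0.2},
  {"offset": [0, -0.54, 0.36], "yaw": 0.4},
  {"offset": [0, -0.54, 0.36], "yaw": 0.4},
  {"offset": [0, -0.54, 0.36], "yaw": 0.4},
  {"offset": [0, -0.54, 0.36], "yaw": 0.4},
  {"offset": [0, -0.54, 0.36], "yaw": 0.4},
  {"offset": [0, -0.54, 0.36], "yaw": 0.4},
  {"offset": [0, -0.54, 0.36], "yaw": 0.4},
])

```text
clock: 3.45
tcp_pos: [0.4697, -0.0419, 0.0582]
orientation: [0.707, 0.001, 0.707, -0.001]
wrist_force: [-0.3, 0.8, 0.3]
finger_gap: 0.0551
```

```bash
python3 - <<'E'
from h import *
plan([.468,-.0405,.032],90)
z=snap("wrist","w3")
plan([.468,-.0405,.032],90)
X=cloud(z)
rect(X,270,400,170,320,.043,.06)
E
```

```text
t 3.45 tcp [ 0.4697 -0.0419  0.0582] y-axis yaw 89.88 tilt x [-1.e-04  1.e-04 -1.e+00] j [-0.26  0.25 -0.5   0.82  0.   -0.26] gap 0.0551 F [-0.3  0.8  0.3]
offset cm [ 2.63  0.14 -0.17] toolyaw deg -0.12 or 179.88
t 3.5 tcp [ 0.4696 -0.0419  0.0582] y-axis yaw 89.88 tilt x [-1.e-04  1.e-04 -1.e+00] j [-0.26  0.25 -0.5   0.82  0.   -0.26] gap 0.0553 F [ 0.7  1.3 -0.1]
offset cm [ 2.62  0.14 -0.16] toolyaw deg -0.12 or 179.88
4413 mean [ 0.4661 -0.0408  0.0466] zmed 0.0466 rect [467.9 -40.9] [28.  44.8] 89.45
```

View pics/w3.png

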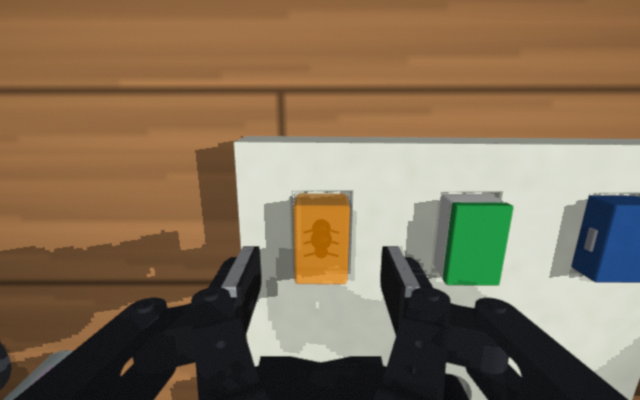

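Now settled: block centre at px x≈322, midway between the pads (pixel midpoint about 320). Descending.

Request:
servo_tool([
  {"offset": [0.3, 0.11, -0.16], "yaw": 0},
  {"offset": [0.8, 0.11, -0.16], "yaw": 0},
  {"offset": [1.3, 0.11, -0.16], "yaw": 0},
  {"offset": [1.8, 0.11, -0.16], "yaw": 0},
  {"offset": [2.2, 0.11, -0.16], "yaw": 0},
  {"offset": [2.5, 0.11, -0.16], "yaw": 0},
  {"offset": [2.6, 0.11, -0.16], "yaw": 0},
  {"offset": [2.6, 0.11, -0.16], "yaw": 0},
])

```text
clock: 4.3
tcp_pos: [0.4681, -0.0408, 0.0321]
orientation: [0.707, 0.001, 0.707, -0.001]
wrist_force: [-0.1, 0.3, -0.4]
finger_gap: 0.0555
```

Request:
servo_tool([
  {"offset": [0, 0, 0], "yaw": 0},
  {"offset": [0, 0, 0], "yaw": 0},
  {"offset": [0, 0, 0], "yaw": 0},
  {"offset": [0, 0, 0], "yaw": 0},
  {"offset": [0, 0, 0], "yaw": 0},
  {"offset": [0, 0, 0], "yaw": 0},
  {"offset": [0, 0, 0], "yaw": 0},
  {"offset": [0, 0, 0], "yaw": 0},
], claw=0, force=25)

```text
clock: 5.1
tcp_pos: [0.4685, -0.041, 0.0326]
orientation: [0.707, 0.001, 0.707, -0.001]
wrist_force: [0.2, 0.2, 5.9]
finger_gap: 0.0272
```

```bash
python3 - <<'E'
from h import *
plan([.468,-.0405,.032],90)
z=snap("wrist","w4")
E
```

```text
t 5.1 tcp [ 0.4685 -0.041   0.0326] y-axis yaw 89.88 tilt x [ 8.e-04 -1.e-04 -1.e+00] j [-0.26  0.28 -0.54  0.76  0.   -0.26] gap 0.0272 F [0.2 0.2 5.9]
offset cm [ 0.06  0.05 -0.05] toolyaw deg -0.12 or 179.88
```

View pics/w4.png

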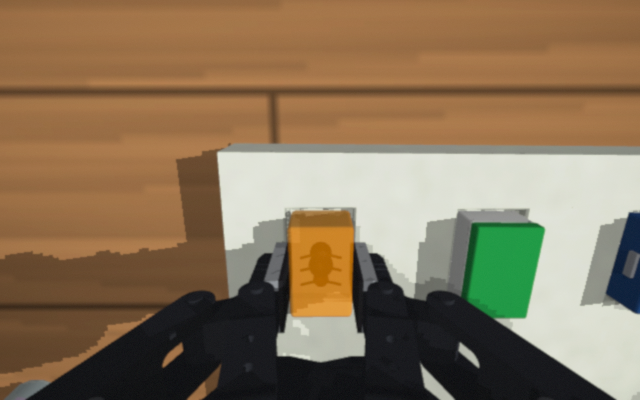

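The block (px 290–353, 212–316) is held between both pads, gap 27 mm. Lifting.

Request:
servo_tool([
  {"offset": [-0.3, 0, 0], "yaw": 0},
  {"offset": [-1, 0, 0], "yaw": 0},
  {"offset": [-2.2, 0, 0], "yaw": 0},
  {"offset": [-4, 0, 0], "yaw": 0},
  {"offset": [-6, 0, 0], "yaw": 0},
  {"offset": [-8, 0, 0], "yaw": 0},
  {"offset": [-10, 0, 0], "yaw": 0},
  {"offset": [-11.5, 0, 0], "yaw": 0},
], claw=0, force=35)

```text
clock: 5.95
tcp_pos: [0.4681, -0.0409, 0.1487]
orientation: [0.707, 0.001, 0.707, -0.001]
wrist_force: [-0.3, -0.6, 0.7]
finger_gap: 0.0272
```

```bash
python3 - <<'E'
from h import *
plan([.52,-.22,.18],83)
plan([.5795,-.304,.18],83)
E
```

```text
t 5.95 tcp [ 0.4681 -0.0409  0.1487] y-axis yaw 89.87 tilt x [ 6.e-04 -1.e-04 -1.e+00] j [-0.26  0.16 -0.37  1.05  0.   -0.26] gap 0.0272 F [-0.3 -0.6  0.7]
offset cm [ -3.13 -17.9    5.23] toolyaw deg 6.87 or -173.13
t 5.95 tcp [ 0.4681 -0.0409  0.1487] y-axis yaw 89.87 tilt x [ 6.e-04 -1.e-04 -1.e+00] j [-0.26  0.16 -0.37  1.05  0.   -0.26] gap 0.0272 F [-0.3 -0.6  0.7]
offset cm [ -3.12 -26.29  11.2 ] toolyaw deg 6.87 or -173.13
```

Request:
servo_tool([
  {"offset": [-0.6, -1.0, 0.5], "yaw": 0.5},
  {"offset": [-1.5, -3.5, 1.9], "yaw": 1},
  {"offset": [-2.3, -6.5, 3.5], "yaw": 2},
  {"offset": [-3.1, -10, 5.4], "yaw": 3},
  {"offset": [-3.1, -13.5, 7.2], "yaw": 4},
  {"offset": [-3.1, -17, 9.1], "yaw": 5},
  {"offset": [-3.1, -20.2, 10.8], "yaw": 6},
  {"offset": [-3.1, -22.5, 12.1], "yaw": 6.9},
])

```text
clock: 6.75
tcp_pos: [0.5891, -0.2692, 0.177]
orientation: [0.705, 0.044, 0.706, -0.044]
wrist_force: [-0.3, -0.1, -0.9]
finger_gap: 0.027
```

```bash
python3 - <<'E'
from h import *
plan([.609,-.304,.18],83)
E
```

```text
t 6.75 tcp [ 0.5891 -0.2692  0.177 ] y-axis yaw 82.82 tilt x [-8.e-04  1.e-04 -1.e+00] j [-0.55  0.47  0.15  1.25 -0.   -0.43] gap 0.027 F [-0.3 -0.1 -0.9]
offset cm [-0.3  -3.2   2.41] toolyaw deg -0.18 or 179.82
```

Request:
servo_tool([
  {"offset": [0, -1.5, 1], "yaw": 0},
  {"offset": [0, -2.6, 1.8], "yaw": 0},
  {"offset": [0, -3.4, 2.4], "yaw": 0},
  {"offset": [0, -3.4, 2.4], "yaw": 0},
  {"offset": [0, -3.4, 2.4], "yaw": 0},
  {"offset": [0, -3.4, 2.4], "yaw": 0},
  {"offset": [0, -3.4, 2.4], "yaw": 0},
  {"offset": [0, -3.4, 2.4], "yaw": 0},
])

```text
clock: 7.55
tcp_pos: [0.6082, -0.3022, 0.1787]
orientation: [0.706, 0.043, 0.706, -0.043]
wrist_force: [-0.3, -0.2, -0.9]
finger_gap: 0.0272
```

```bash
python3 - <<'E'
from h import *
plan([.579,-.304,.12],83)
z=snap("wrist","w5");X=cloud(z)
rect(X,200,440,60,225,.070,.082)
E
```

```text
t 7.55 tcp [ 0.6082 -0.3022  0.1787] y-axis yaw 83.01 tilt x [ 3.e-04 -1.e-04 -1.e+00] j [-0.58  0.54  0.26  1.29  0.   -0.46] gap 0.0272 F [-0.3 -0.2 -0.9]
offset cm [ 5.86 -0.53 -2.88] toolyaw deg 0.01 or -179.99
3331 mean [ 0.578  -0.305   0.0737] zmed 0.0737 rect [ 579.  -305.2] [33.9 55.7] 83.04
```

View pics/w5.png

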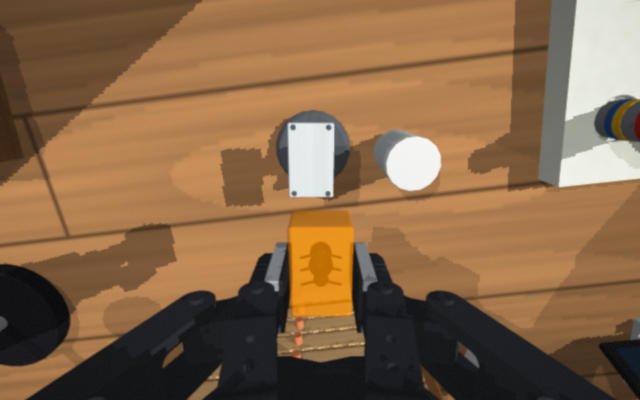

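The stage plate appears at px (311,160), parallel to the held block at (321,262); the jar is at (412,163). Next I'll compare the block and plate in the tool frame.

```bash
python3 - <<'E'
from h import *
z=load("w5.npz");X=cloud(z);s,r=st();p=s["tcp_pos"]
T=(X-p)@r  # tool frame
print(T[225:310:20,305:345:10,0].round(4))
for n,(a,b,c,d),lo,hi in [("plate",(200,440,60,225),.1035,.1075),("block",(286,356,205,322),-.022,-.009)]:
    S=T[c:d,a:b].reshape(-1,3);S=S[(S[:,0]>lo)&(S[:,0]<hi)]
    q=cv2.minAreaRect((S[:,1:]*1000).astype(np.float32));print(n,len(S),S[:,0].min(),np.median(S[:,0]),np.round(q[0],2),np.round(q[1],2),q[2])
    print(np.percentile(S[:,1]*1000,[1,50,99]).round(1),np.percentile(S[:,2]*1000,[1,50,99]).round(1))
show("w5c",270,370,100,330,z,3)
E
```

```text
[[-0.0123 -0.0122 -0.0124 -0.011 ]
 [-0.0133 -0.0136 -0.0148 -0.0138]
 [-0.0139 -0.0144 -0.0139 -0.0138]
 [-0.0138 -0.0144 -0.014  -0.0137]
 [-0.015  -0.0139 -0.0142 -0.0141]]
plate 3276 0.10350069596179744 0.10494095756484481 [ -6.37 -28.78] [55.68 33.93] 89.96566009521484
[-22.9  -6.3  10.3] [-56.5 -30.2  -1.5]
block 6206 -0.021940853911919286 -0.01392097535019218 [ 0.84 -1.04] [29.79 44.6 ] 0.32141539454460144
[-12.7   0.7  14.6] [-22.9  -3.7  19.8]
```

View pics/w5c.png

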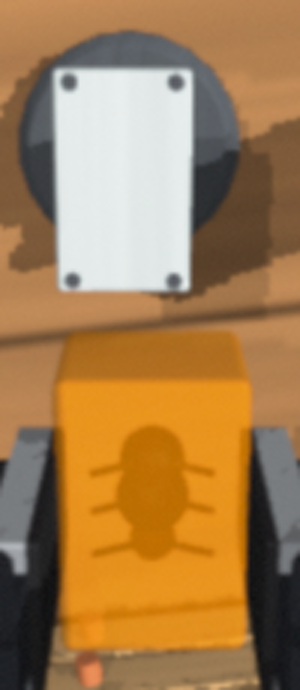

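Request:
servo_tool([
  {"offset": [0, -0.2, -0.8], "yaw": 0},
  {"offset": [0.5, -0.5, -2], "yaw": 0},
  {"offset": [1.5, -0.69, -2.76], "yaw": 0},
  {"offset": [3, -0.69, -2.76], "yaw": 0},
  {"offset": [4.5, -0.69, -2.76], "yaw": 0},
  {"offset": [6, -0.69, -2.76], "yaw": 0},
  {"offset": [7, -0.69, -2.76], "yaw": 0},
  {"offset": [7.5, -0.69, -2.76], "yaw": 0},
])

```text
clock: 8.4
tcp_pos: [0.5792, -0.3059, 0.1023]
orientation: [0.705, 0.044, 0.706, -0.043]
wrist_force: [-0.6, 0.1, -0.4]
finger_gap: 0.0272
```

Request:
servo_tool([
  {"offset": [0.1, 0, 0], "yaw": 0},
  {"offset": [0.1, 0, 0], "yaw": 0},
  {"offset": [0.1, 0, 0], "yaw": 0},
  {"offset": [0.1, 0, 0], "yaw": 0},
  {"offset": [0.1, 0, 0], "yaw": 0},
  {"offset": [0.1, 0, 0], "yaw": 0},
  {"offset": [0.1, 0, 0], "yaw": 0},
  {"offset": [0.1, 0, 0], "yaw": 0},
])

```text
clock: 9.2
tcp_pos: [0.5801, -0.3062, 0.1023]
orientation: [0.706, 0.043, 0.706, -0.043]
wrist_force: [0.2, -0.9, -0.3]
finger_gap: 0.0276
```

```bash
python3 - <<'E'
from h import *
plan([.5785,-.305,.0835],83)
z=snap("wrist","w6"); snap("scene","s6")
show("w6c",220,420,150,350,z,3)
show("s6c",150,250,130,230,load("s6.npz"))
E
```

```text
t 9.2 tcp [ 0.5801 -0.3062  0.1023] y-axis yaw 82.98 tilt x [ 0.e+00  1.e-04 -1.e+00] j [-0.61  0.53  0.05  1.1   0.   -0.49] gap 0.0276 F [ 0.2 -0.9 -0.3]
offset cm [ 1.88  0.1  -0.17] toolyaw deg -0.02 or 179.98
```

View pics/w6c.png

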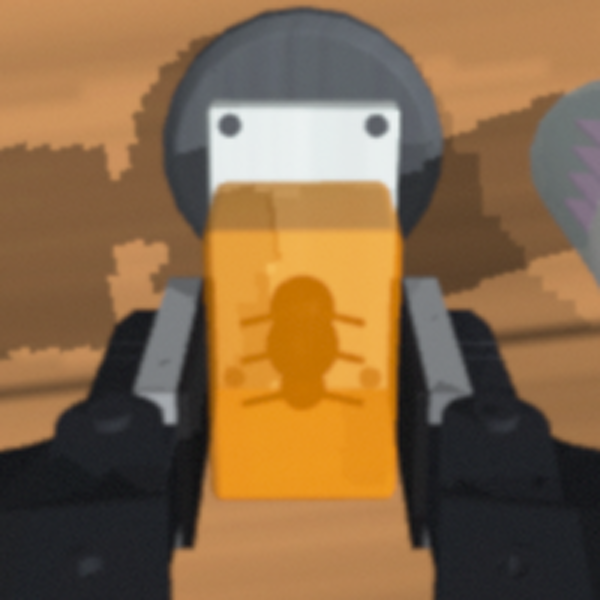

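View pics/s6c.png

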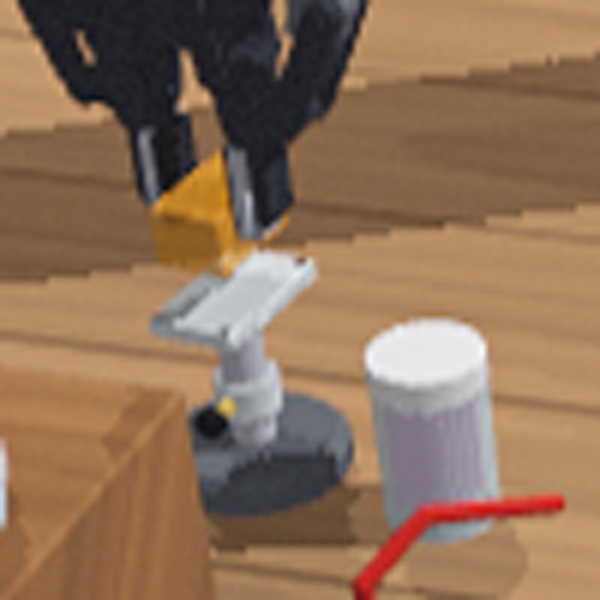

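The block is centred over the plate laterally (plate px 208–400, block 205–401 in the crop). Descending to about contact.

Request:
servo_tool([
  {"offset": [0.4, 0, 0], "yaw": 0},
  {"offset": [0.9, 0, 0], "yaw": 0},
  {"offset": [1.3, 0, 0], "yaw": 0},
  {"offset": [1.6, 0, 0], "yaw": 0},
  {"offset": [1.75, 0, 0], "yaw": 0},
  {"offset": [1.75, 0, 0], "yaw": 0},
  {"offset": [1.75, 0, 0], "yaw": 0},
  {"offset": [1.75, 0, 0], "yaw": 0},
])

```text
clock: 10.1
tcp_pos: [0.5802, -0.3064, 0.085]
orientation: [0.706, 0.043, 0.706, -0.043]
wrist_force: [-0.3, -0.0, 0.3]
finger_gap: 0.0275
```

```bash
python3 - <<'E'
from h import *
plan([.5785,-.305,.0835],83)
z=snap("wrist","w7"); plan([.5785,-.305,.0835],83)
show("w7c",220,420,150,350,z,3)
E
```

```text
t 10.1 tcp [ 0.5802 -0.3064  0.085 ] y-axis yaw 82.97 tilt x [ 4.e-04 -2.e-04 -1.e+00] j [-0.61  0.54  0.03  1.06  0.   -0.49] gap 0.0275 F [-0.3 -0.   0.3]
offset cm [ 0.15  0.12 -0.19] toolyaw deg -0.03 or 179.97
t 10.15 tcp [ 0.5802 -0.3064  0.085 ] y-axis yaw 82.98 tilt x [ 4.e-04 -2.e-04 -1.e+00] j [-0.61  0.54  0.03  1.06  0.   -0.49] gap 0.0272 F [-0.3 -0.3 -0.1]
offset cm [ 0.15  0.12 -0.19] toolyaw deg -0.02 or 179.98
```

View pics/w7c.png

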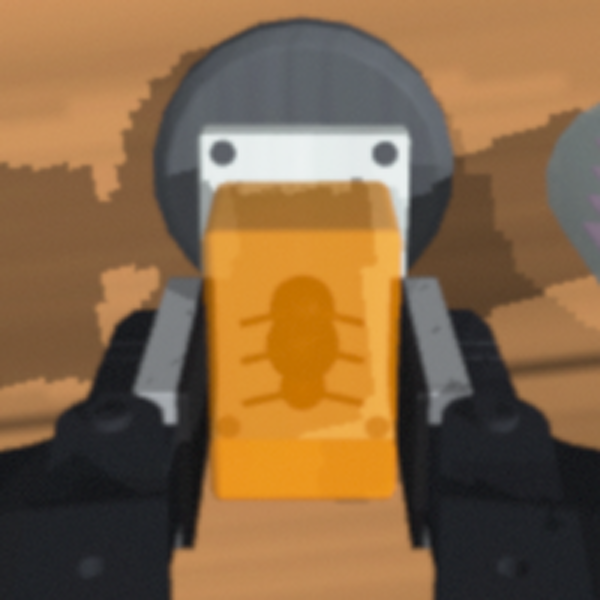

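```bash
python3 - <<'E'
from h import *
z=load("w7.npz");s,r=st();p=s["tcp_pos"];W=z["W"]
f=200/np.tan(np.radians(float(z["fov"]))/2)
def bp(u,v,h):
    d=W[:3,:3]@np.array([(u-z["cx"])/f,-(v-z["cy"])/f,-1]);t=(h-W[2,3])/d[2]
    return ((W[:3,3]+t*d-p)@r*1000).round(1)
c=lambda a,b:(220+a/3,150+b/3)
for n,a,b,h in [("plate near",303,127,.0737),("plate far",303,440,.0737),("blk bot near",303,182,.0745),("blk top near",303,230,.0985),("blk top far",303,497,.0985),("plate L",200,135,.0737),("plate R",409,135,.0737),("blkbotL",213,185,.0745),("blkbotR",393,185,.0745),("blkTL",207,300,.0985),("blkTR",400,300,.0985)]:
    print(n,bp(*c(a,b),h))
E
```

```text
plate near [ 11.3   1.1 -30.4]
plate far [11.3  1.2 26.7]
blk bot near [ 10.5   1.1 -21.5]
blk top near [-13.5   1.1 -22.7]
blk top far [-13.5   1.1  20.2]
plate L [ 11.3 -15.3 -29.1]
plate R [ 11.3  18.1 -29.1]
blkbotL [ 10.5 -13.4 -21. ]
blkbotR [ 10.5  15.7 -20.9]
blkTL [-13.5 -12.4 -12.1]
blkTR [-13.5  14.7 -12.1]
```

Request:
servo_tool([
  {"offset": [0, 0, -0.05], "yaw": 0},
  {"offset": [0, 0, -0.1], "yaw": 0},
  {"offset": [0.04, 0, -0.1], "yaw": 0},
  {"offset": [0.07, 0, -0.1], "yaw": 0},
  {"offset": [0.1, 0, -0.1], "yaw": 0},
  {"offset": [0.12, 0, -0.1], "yaw": 0},
  {"offset": [0.14, 0, -0.1], "yaw": 0},
  {"offset": [0.14, 0, -0.1], "yaw": 0},
])

```text
clock: 10.95
tcp_pos: [0.5791, -0.3062, 0.0837]
orientation: [0.706, 0.043, 0.706, -0.043]
wrist_force: [-1.0, 0.1, 2.5]
finger_gap: 0.027
```

```bash
python3 - <<'E'
from h import *
plan([.5785,-.305,.0835],83)
E
```

```text
t 10.95 tcp [ 0.5791 -0.3062  0.0837] y-axis yaw 82.98 tilt x [ 2.e-04 -1.e-04 -1.e+00] j [-0.61  0.54  0.02  1.05  0.   -0.49] gap 0.027 F [-1.   0.1  2.5]
offset cm [ 0.02  0.11 -0.07] toolyaw deg -0.02 or 179.98
```

Contact at 2.5 N. Releasing.

Request:
servo_tool([
  {"offset": [0, 0, 0], "yaw": 0},
  {"offset": [0, 0, 0], "yaw": 0},
  {"offset": [0, 0, 0], "yaw": 0},
  {"offset": [0, 0, 0], "yaw": 0},
  {"offset": [0, 0, 0], "yaw": 0},
  {"offset": [0, 0, 0], "yaw": 0},
  {"offset": [0, 0, 0], "yaw": 0},
  {"offset": [0, 0, 0], "yaw": 0},
], claw=0.6)

```text
clock: 11.75
tcp_pos: [0.5791, -0.3062, 0.0834]
orientation: [0.706, 0.043, 0.706, -0.043]
wrist_force: [0.5, 0.3, -0.2]
finger_gap: 0.0508
```

Request:
servo_tool([
  {"offset": [-0.4, 0, 0], "yaw": 0},
  {"offset": [-1, 0, 0], "yaw": 0},
  {"offset": [-2, 0, 0], "yaw": 0},
  {"offset": [-4, 0, 0], "yaw": 0},
  {"offset": [-6, 0, 0], "yaw": 0},
  {"offset": [-8, 0, 0], "yaw": 0},
  {"offset": [-9.5, 0, 0], "yaw": 0},
  {"offset": [-10, 0, 0], "yaw": 0},
])

```text
clock: 12.55
tcp_pos: [0.5801, -0.3069, 0.1866]
orientation: [0.707, 0.042, 0.704, -0.044]
wrist_force: [0.7, -0.6, -0.6]
finger_gap: 0.051
```

```bash
python3 - <<'E'
from h import *
z=snap("wrist","w8"); plan([.5785,-.305,.18],83);X=cloud(z)
s,r=st()
for lo,hi in [(.070,.0765),(.094,.102)]:
    S=rect(X,240,400,100,260,lo,hi)
    T=(S-s["tcp_pos"])@r*1000; q=cv2.minAreaRect(T[:,1:].astype(np.float32));print(q)
    print(np.percentile(T[:,1],[1,99]),np.percentile(T[:,2],[1,99]))
show("w8c",240,400,100,260,z,4)
E
```

```text
t 12.6 tcp [ 0.5801 -0.3068  0.1863] y-axis yaw 82.98 tilt x [ 0.0035 -0.0023 -1.    ] j [-0.61  0.48  0.19  1.27  0.   -0.49] gap 0.0512 F [ 0.2 -0.   0.4]
offset cm [ 0.63  0.16 -0.18] toolyaw deg -0.02 or 179.98
633 mean [ 0.5648 -0.3029  0.0735] zmed 0.0736 rect [ 578.8 -305.2] [34.  55.8] 82.62
((1.703272819519043, -1.8846168518066406), (34.02682113647461, 55.807281494140625), 0.3530244827270508)
[-15.08662354  18.63953138] [-29.71839112  24.80765877]
2205 mean [ 0.5773 -0.3051  0.0976] zmed 0.0976 rect [ 578.2 -305.3] [27.7 44.3] 83.55
((1.4557199478149414, -2.3917922973632812), (44.30611038208008, 27.66324806213379), 89.4258804321289)
[-12.03780026  15.1308306 ] [-23.97449051  19.09718959]
```

View pics/w8c.png

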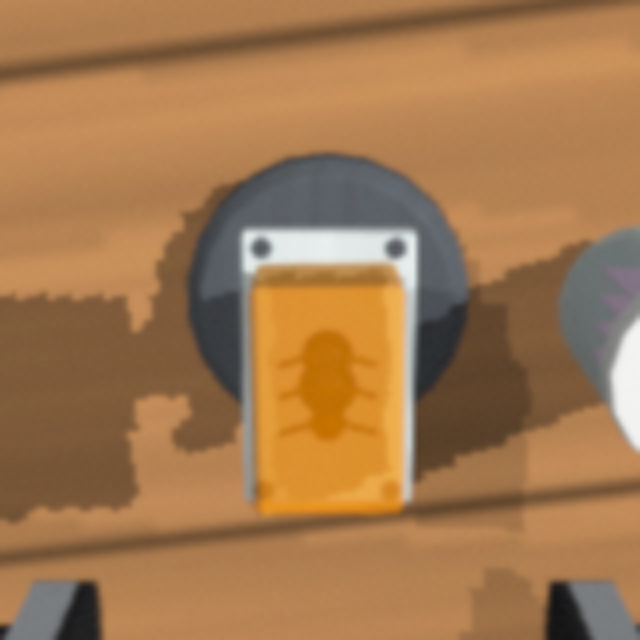

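Block released, flat and centred to about 0.5 mm, with 0.5–0.9° yaw difference in the measurement. On to the scope.

Request:
servo_tool([
  {"offset": [-1.5, 2, -0.3], "yaw": -0.4},
  {"offset": [-3, 6, -1], "yaw": -0.8},
  {"offset": [-4.5, 10.4, -1.7], "yaw": -1.2},
  {"offset": [-5.5, 14.8, -2.4], "yaw": -1.7},
  {"offset": [-5.5, 19.2, -3.2], "yaw": -2.2},
  {"offset": [-5.5, 23.6, -3.9], "yaw": -2.7},
  {"offset": [-5.5, 28, -4.6], "yaw": -3.2},
  {"offset": [-5.5, 32.4, -5.3], "yaw": -3.7},
], claw=1)

```text
clock: 13.4
tcp_pos: [0.5648, 0.0246, 0.2385]
orientation: [0.707, 0.02, 0.707, -0.02]
wrist_force: [1.5, 0.2, 0.4]
finger_gap: 0.085
```

```bash
python3 - <<'E'
from h import *
plan([.555,.30,.245],90)
E
```

```text
t 13.4 tcp [0.5648 0.0246 0.2385] y-axis yaw 86.73 tilt x [-7.e-04  5.e-04 -1.e+00] j [-0.1   0.29  0.04  1.31  0.   -0.04] gap 0.085 F [1.5 0.2 0.4]
offset cm [-0.64 27.44 -2.55] toolyaw deg -3.27 or 176.73
```

Request:
servo_tool([
  {"offset": [-0.2, 4.4, -0.4], "yaw": -0.5},
  {"offset": [-0.4, 8.8, -0.8], "yaw": -1},
  {"offset": [-0.6, 13.2, -1.2], "yaw": -1.6},
  {"offset": [-0.6, 17.6, -1.6], "yaw": -2.2},
  {"offset": [-0.6, 21.6, -2], "yaw": -2.7},
  {"offset": [-0.6, 24.8, -2.3], "yaw": -3.2},
  {"offset": [-0.6, 26.5, -2.5], "yaw": -3.2},
  {"offset": [-0.6, 27, -2.5], "yaw": -3.2},
])

```text
clock: 14.2
tcp_pos: [0.5556, 0.2948, 0.2441]
orientation: [0.707, -0.0, 0.707, 0.0]
wrist_force: [-0.1, 0.6, 0.3]
finger_gap: 0.0853
```

Request:
servo_tool([
  {"offset": [0, 0, 0], "yaw": 0},
  {"offset": [0, 0, 0], "yaw": 0},
  {"offset": [0, 0, 0], "yaw": 0},
  {"offset": [0, 0, 0], "yaw": 0},
  {"offset": [0, 0, 0], "yaw": 0},
  {"offset": [0, 0, 0], "yaw": 0},
  {"offset": [0, 0, 0], "yaw": 0},
  {"offset": [0, 0, 0], "yaw": 0},
])

```text
clock: 15.0
tcp_pos: [0.5568, 0.2928, 0.2444]
orientation: [0.707, 0.001, 0.707, -0.001]
wrist_force: [0.3, 0.5, -0.1]
finger_gap: 0.0857
```

```bash
python3 - <<'E'
from h import *
plan([.562,.313,.245],90)
z=snap("wrist","w9");X=cloud(z)
print(X[100:400:15,280:380:12,2].round(3))
E
```

```text
t 15.0 tcp [0.5568 0.2928 0.2444] y-axis yaw 89.87 tilt x [ 0.e+00  1.e-04 -1.e+00] j [0.36 0.42 0.23 1.38 0.   0.36] gap 0.0857 F [ 0.3  0.5 -0.1]
offset cm [-0.06  2.02  0.52] toolyaw deg -0.13 or 179.87
[[-0.002 -0.002 -0.001 -0.001 -0.002 -0.001 -0.001 -0.     0.   ]
 [-0.002  0.    -0.002 -0.001 -0.002 -0.001 -0.002 -0.001 -0.001]
 [-0.002 -0.001 -0.001 -0.001 -0.    -0.002  0.001 -0.002 -0.001]
 [-0.    -0.002  0.    -0.001  0.005  0.004  0.004 -0.003 -0.001]
 [-0.002 -0.001 -0.002    nan  0.033  0.035  0.013  0.004 -0.003]
 [-0.001 -0.001 -0.     0.005  0.061  0.105  0.112  0.033 -0.002]
 [-0.003 -0.001 -0.002 -0.001  0.101  0.129  0.131  0.129 -0.001]
 [-0.     0.    -0.002 -0.002 -0.001  0.131  0.132  0.131 -0.002]
 [-0.002 -0.003 -0.    -0.002 -0.002 -0.001 -0.001 -0.    -0.   ]
 [-0.001 -0.002 -0.003 -0.001 -0.002 -0.001 -0.002 -0.    -0.001]
 [-0.002 -0.001 -0.001  0.001 -0.    -0.001 -0.001 -0.001 -0.003]
 [-0.001 -0.002 -0.002 -0.002 -0.002 -0.001 -0.002 -0.    -0.002]
 [-0.001 -0.001 -0.001 -0.002 -0.001 -0.001 -0.001 -0.001 -0.001]
 [-0.001 -0.    -0.002 -0.001  0.    -0.002 -0.001 -0.002 -0.   ]
 [-0.001 -0.002 -0.001 -0.002 -0.002 -0.002 -0.001 -0.001  0.014]
 [-0.001 -0.    -0.002 -0.001 -0.    -0.002 -0.001 -0.    -0.001]
 [-0.002 -0.001 -0.002  0.002 -0.002 -0.002 -0.001 -0.001 -0.001]
 [-0.002  0.007  0.024  0.028  0.023 -0.001 -0.001 -0.002 -0.002]
 [ 0.322  0.321  0.322  0.322  0.322  0.322  0.321  0.321  0.322]
 [ 0.326  0.326  0.326  0.326    nan  0.326  0.326  0.326  0.327]]
```

View pics/w9.png

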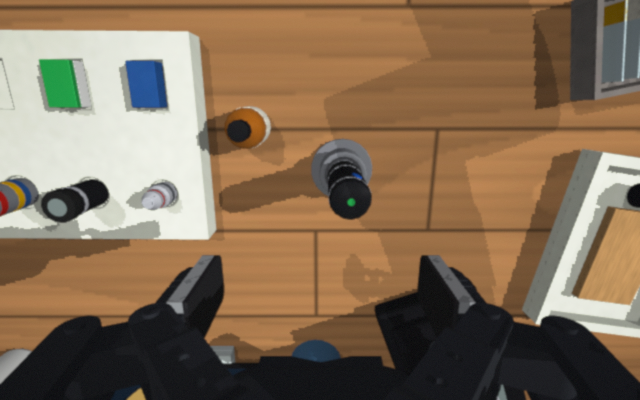

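The scope's rounded top (green dot) is at px (349,201), its cup at (341,165), stain bottle at (248,127). Fitting its axis.

```bash
python3 - <<'E'
from h import *
from scipy.optimize import least_squares
z=load("w9.npz");X=cloud(z);s,r=st()
S=X[140:230,305:400].reshape(-1,3)
def circ(S,rad):
    f=lambda q:np.hypot(S[:,0]-q[0],S[:,1]-q[1])-rad
    o=least_squares(f,[S[:,0].mean()+.01,S[:,1].mean()],loss="soft_l1",f_scale=.001);return o.x.round(4),np.sqrt(o.cost/len(S)).round(5)
for lo,hi in [(.05,.07),(.07,.09),(.09,.114),(.05,.114)]:
    Q=S[(S[:,2]>lo)&(S[:,2]<hi)];
    if len(Q)>5: print(lo,len(Q),circ(Q,.018))
Q=S[(S[:,2]>.118)];print(len(Q),Q.max(0),cv2.minEnclosingCircle((Q[:,:2]*1000).astype(np.float32)))
Q=S[(S[:,2]>.127)];print(len(Q),Q.mean(0),cv2.minEnclosingCircle((Q[:,:2]*1000).astype(np.float32)))
# green dot
p=z["p"].astype(int);g=(p[...,1]>p[...,0]+50)&(p[...,1]>p[...,2]+40);g[:180]=0;g[225:]=0;g[:,:320]=0;g[:,380:]=0
print(g.sum(),X[g].mean(0))
Q=S[(S[:,2]>.028)&(S[:,2]<.036)];print(len(Q),cv2.minAreaRect((Q[:,:2]*1000).astype(np.float32)),Q.min(0),Q.max(0))
Q=S[(S[:,2]>.015)&(S[:,2]<.028)];print("tube",len(Q),circ(Q,.026))
E
```

```text
0.05 151 (array([0.5629, 0.3183]), np.float64(0.00016))
0.07 147 (array([0.5632, 0.3184]), np.float64(0.00013))
0.09 212 (array([0.5631, 0.3184]), np.float64(0.00021))
0.05 510 (array([0.5631, 0.3184]), np.float64(0.00019))
1463 [0.57898788 0.33572671 0.1328809 ] ((562.6387329101562, 317.94940185546875), 18.23222541809082)
1221 [0.56191587 0.3179779  0.12978705] ((562.6163330078125, 318.174560546875), 16.672813415527344)
50 [0.56288101 0.31806375 0.13154368]
510 ((556.7373046875, 316.4132080078125), (38.528221130371094, 51.2487678527832), 16.8138370513916) [0.53718113 0.29335514 0.02806207] [0.58149562 0.34360009 0.03570725]
tube 128 (array([0.5649, 0.3196]), np.float64(0.00184))
```

Request:
servo_tool([
  {"offset": [0.5, 1.2, 0.3], "yaw": 0},
  {"offset": [2, 2.2, 0.6], "yaw": 0},
  {"offset": [4, 2.47, 0.62], "yaw": 0},
  {"offset": [6, 2.47, 0.62], "yaw": 0},
  {"offset": [7.5, 2.47, 0.62], "yaw": 0},
  {"offset": [8, 2.47, 0.62], "yaw": 0},
  {"offset": [8, 2.47, 0.62], "yaw": 0},
  {"offset": [8, 2.47, 0.62], "yaw": 0},
])

```text
clock: 15.85
tcp_pos: [0.5633, 0.3181, 0.1646]
orientation: [0.707, 0.001, 0.707, -0.001]
wrist_force: [-1.1, 0.6, 0.2]
finger_gap: 0.0852
```

```bash
python3 - <<'E'
from h import *
z=snap("wrist","w10");plan([.563,.3175,.07],90);X=cloud(z)
p=z["p"].astype(int);g=(p[...,1]>p[...,0]+50)&(p[...,1]>p[...,2]+40);g[:150]=0;g[300:]=0;g[:,:280]=0;g[:,380:]=0
print(g.sum(),np.nanmean(X[g],0))
S=X[140:330,290:360].reshape(-1,3);Q=S[(S[:,2]>.118)&(S[:,2]<.14)];print(len(Q),cv2.minEnclosingCircle((Q[:,:2]*1000).astype(np.float32)))
E
```

```text
t 15.9 tcp [0.5635 0.318  0.1651] y-axis yaw 89.89 tilt x [ 1.2e-03  6.0e-04 -1.0e+00] j [0.39 0.48 0.13 1.22 0.   0.39] gap 0.0852 F [-0.1  0.4 -0.1]
offset cm [ 9.51 -0.06 -0.06] toolyaw deg -0.11 or 179.89
94 [0.56272219 0.31811797 0.13157502]
2845 ((562.3124389648438, 318.055908203125), 18.179109573364258)
```

View pics/w10.png

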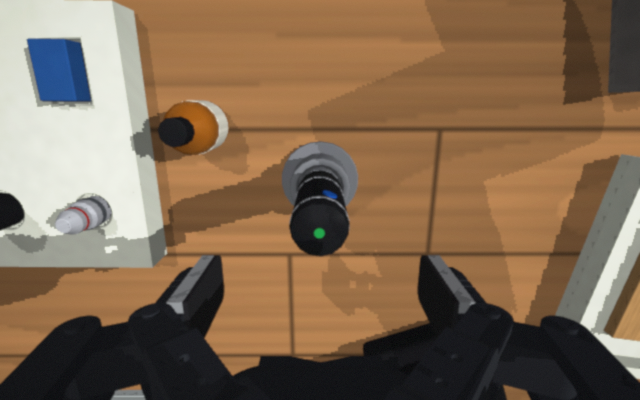

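The scope top is at px (319,233), midway between the pads (220 and 420). Descending around it.

Request:
servo_tool([
  {"offset": [0.7, -0.05, -0.06], "yaw": 0},
  {"offset": [2, -0.05, -0.06], "yaw": 0},
  {"offset": [3.5, -0.05, -0.06], "yaw": 0},
  {"offset": [5, -0.05, -0.06], "yaw": 0},
  {"offset": [6.5, -0.05, -0.06], "yaw": 0},
  {"offset": [8, -0.05, -0.06], "yaw": 0},
  {"offset": [9, -0.05, -0.06], "yaw": 0},
  {"offset": [9.4, -0.05, -0.06], "yaw": 0},
])

```text
clock: 16.7
tcp_pos: [0.5615, 0.3166, 0.0686]
orientation: [0.706, 0.001, 0.708, -0.001]
wrist_force: [-0.5, 0.0, -0.3]
finger_gap: 0.0855
```

Request:
servo_tool([
  {"offset": [0, 0, 0], "yaw": 0},
  {"offset": [0, 0, 0], "yaw": 0},
  {"offset": [0, 0, 0], "yaw": 0},
  {"offset": [0, 0, 0], "yaw": 0},
  {"offset": [0, 0, 0], "yaw": 0},
  {"offset": [0, 0, 0], "yaw": 0},
  {"offset": [0, 0, 0], "yaw": 0},
  {"offset": [0, 0, 0], "yaw": 0},
], claw=0.55)

```text
clock: 17.5
tcp_pos: [0.5624, 0.3171, 0.0704]
orientation: [0.707, 0.001, 0.707, -0.001]
wrist_force: [0.3, -0.5, 0.2]
finger_gap: 0.0468
```

```bash
python3 - <<'E'
from h import *
z=snap("wrist","w11");plan([.563,.3175,.07],90)
E
```

```text
t 17.55 tcp [0.5624 0.3171 0.0704] y-axis yaw 89.87 tilt x [ 0.e+00  1.e-04 -1.e+00] j [ 0.39  0.53 -0.02  1.02  0.    0.39] gap 0.0474 F [-0.4 -0.5 -0.4]
offset cm [0.04 0.04 0.06] toolyaw deg -0.13 or 179.87
```

View pics/w11.png

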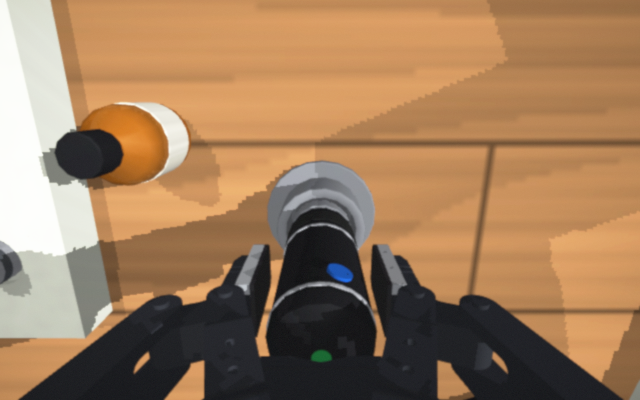

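The scope stands between the pads with even gaps on both sides. Closing.

Request:
servo_tool([
  {"offset": [0, 0, 0], "yaw": 0},
  {"offset": [0, 0, 0], "yaw": 0},
  {"offset": [0, 0, 0], "yaw": 0},
  {"offset": [0, 0, 0], "yaw": 0},
  {"offset": [0, 0, 0], "yaw": 0},
  {"offset": [0, 0, 0], "yaw": 0},
  {"offset": [0, 0, 0], "yaw": 0},
  {"offset": [0, 0, 0], "yaw": 0},
], claw=0, force=60)

```text
clock: 18.35
tcp_pos: [0.5626, 0.3172, 0.0706]
orientation: [0.707, 0.001, 0.707, -0.001]
wrist_force: [0.7, 0.5, 2.8]
finger_gap: 0.0348
```

Request:
servo_tool([
  {"offset": [-0.2, 0, 0], "yaw": 0},
  {"offset": [-0.7, 0, 0], "yaw": 0},
  {"offset": [-1.5, 0, 0], "yaw": 0},
  {"offset": [-2.5, 0, 0], "yaw": 0},
  {"offset": [-3.5, 0, 0], "yaw": 0},
  {"offset": [-4.5, 0, 0], "yaw": 0},
  {"offset": [-5.5, 0, 0], "yaw": 0},
  {"offset": [-6.5, 0, 0], "yaw": 0},
])

```text
clock: 19.15
tcp_pos: [0.5626, 0.3171, 0.1366]
orientation: [0.707, 0.001, 0.707, -0.001]
wrist_force: [-0.3, 0.6, -0.7]
finger_gap: 0.0351
```

```bash
python3 - <<'E'
from h import *
z=snap("wrist","w12");plan([.5782,-.3061,.25],83)
z=snap("scene","s12");show("s12c",430,560,100,260,z,4)
E
```

```text
t 19.2 tcp [0.5634 0.3175 0.1384] y-axis yaw 89.88 tilt x [ 0.003   0.0013 -1.    ] j [0.39 0.49 0.08 1.16 0.   0.39] gap 0.0348 F [0.5 0.1 0.4]
offset cm [-11.23 -62.34   1.64] toolyaw deg 6.88 or -173.12
```

View pics/w12.png

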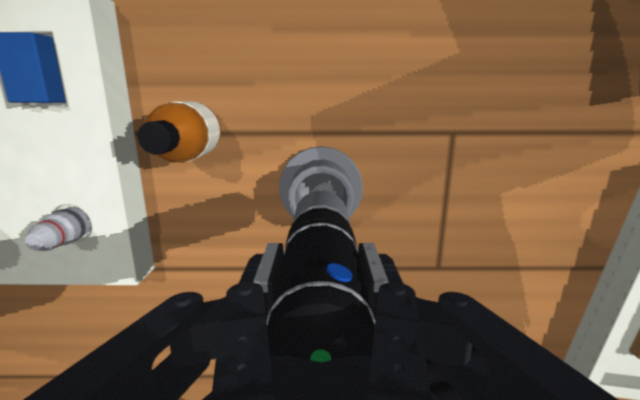

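View pics/s12c.png

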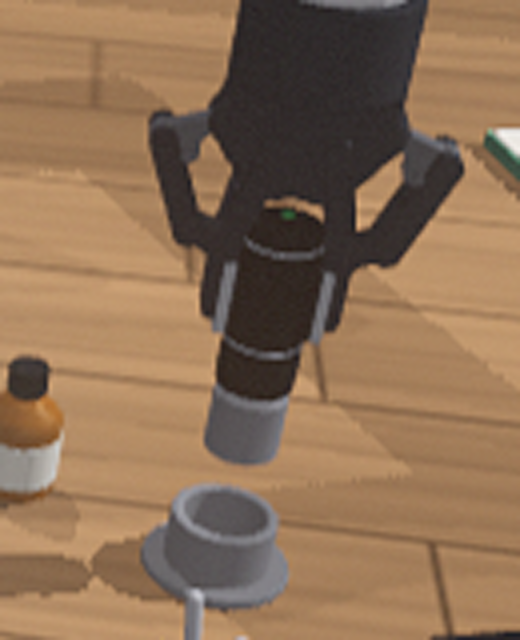

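The scope hangs upright in the gripper, clear of the cup (cup at px (320,185) in the wrist view). Raising and carrying over.

Request:
servo_tool([
  {"offset": [-1.5, 0, 0], "yaw": 0},
  {"offset": [-3.5, 0, 0], "yaw": 0},
  {"offset": [-5.5, -0.5, 0], "yaw": 0},
  {"offset": [-7.3, -2, 0.1], "yaw": 0},
  {"offset": [-8.5, -4.5, 0.2], "yaw": 0},
  {"offset": [-9, -7.5, 0.3], "yaw": 0},
  {"offset": [-9, -10.5, 0.4], "yaw": 0},
  {"offset": [-9, -13.5, 0.5], "yaw": 0},
])

```text
clock: 20.05
tcp_pos: [0.5671, 0.181, 0.2254]
orientation: [0.707, 0.001, 0.707, -0.001]
wrist_force: [-0.4, -0.8, -0.6]
finger_gap: 0.0348
```

Request:
servo_tool([
  {"offset": [0, -3.2, 0.1], "yaw": 0},
  {"offset": [0, -6.4, 0.1], "yaw": 0},
  {"offset": [0, -9.6, 0.2], "yaw": 0},
  {"offset": [0, -12.8, 0.3], "yaw": 0},
  {"offset": [0, -16, 0.4], "yaw": 0},
  {"offset": [0, -19.2, 0.5], "yaw": 0},
  {"offset": [0, -22.4, 0.6], "yaw": 0},
  {"offset": [0, -25.6, 0.7], "yaw": 0},
])

```text
clock: 20.85
tcp_pos: [0.5733, -0.0752, 0.2251]
orientation: [0.707, 0.001, 0.707, -0.001]
wrist_force: [0.2, -0.4, -0.4]
finger_gap: 0.0348
```

```bash
python3 - <<'E'
from h import *
plan([.578,-.3061,.225],90)
E
```

```text
t 20.85 tcp [ 0.5733 -0.0752  0.2251] y-axis yaw 89.88 tilt x [-4.e-04  2.e-04 -1.e+00] j [-0.27  0.32  0.04  1.29  0.   -0.27] gap 0.0348 F [ 0.2 -0.4 -0.4]
offset cm [ 1.000e-02 -2.309e+01  5.200e-01] toolyaw deg -0.12 or 179.88
```

Request:
servo_tool([
  {"offset": [0, -3.2, 0.1], "yaw": 0},
  {"offset": [0, -6.4, 0.2], "yaw": 0},
  {"offset": [0, -9.6, 0.3], "yaw": 0},
  {"offset": [0, -12.8, 0.4], "yaw": 0},
  {"offset": [0, -16, 0.5], "yaw": 0},
  {"offset": [0, -19, 0.5], "yaw": 0},
  {"offset": [0, -21.3, 0.5], "yaw": 0},
  {"offset": [0, -22.5, 0.5], "yaw": 0},
])

```text
clock: 21.65
tcp_pos: [0.5777, -0.301, 0.2245]
orientation: [0.707, 0.002, 0.707, -0.001]
wrist_force: [-1.0, 0.3, -1.6]
finger_gap: 0.0345
```

Request:
servo_tool([
  {"offset": [0, 0, 0], "yaw": 0},
  {"offset": [0, 0, 0], "yaw": 0},
  {"offset": [0, 0, 0], "yaw": 0},
  {"offset": [0, 0, 0], "yaw": 0},
  {"offset": [0, 0, 0], "yaw": 0},
  {"offset": [0, 0, 0], "yaw": 0},
  {"offset": [0, 0, 0], "yaw": 0},
  {"offset": [0, 0, 0], "yaw": 0},
])

```text
clock: 22.45
tcp_pos: [0.5781, -0.2989, 0.2254]
orientation: [0.707, 0.001, 0.707, -0.001]
wrist_force: [-0.3, 0.3, -1.3]
finger_gap: 0.0347
```

```bash
python3 - <<'E'
from h import *
plan([.578,-.3061,.1735],90)
z=snap("wrist","w13");z=snap("scene","s13");show("s13c",130,270,60,230,z,3.5)
E
```

```text
t 22.45 tcp [ 0.5781 -0.2989  0.2254] y-axis yaw 89.88 tilt x [ 1.e-04  1.e-04 -1.e+00] j [-0.6   0.47  0.26  1.36  0.   -0.6 ] gap 0.0347 F [-0.3  0.3 -1.3]
offset cm [ 5.19 -0.73 -0.01] toolyaw deg -0.12 or 179.88
```

View pics/w13.png

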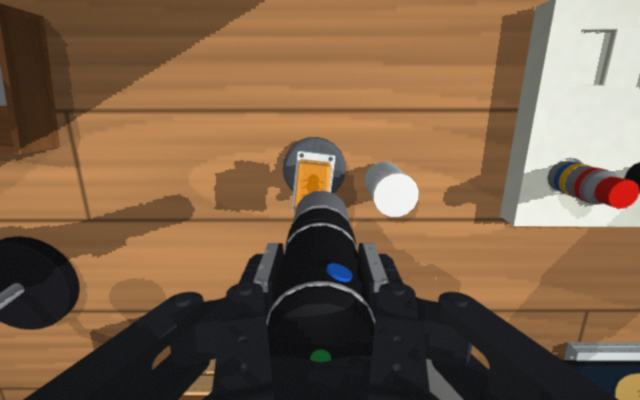

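View pics/s13c.png

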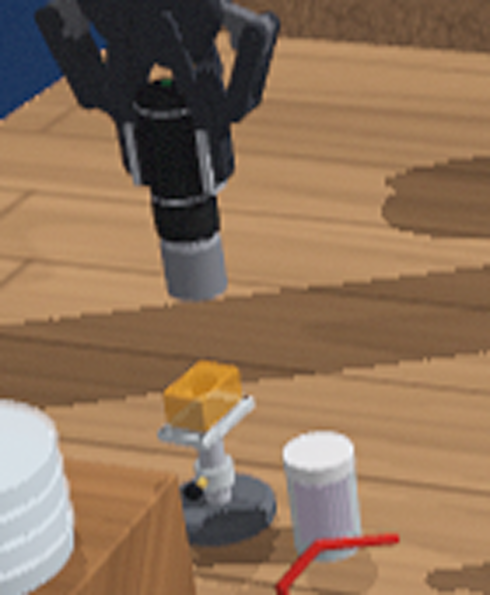

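The scope nose (px 322,205) is above and slightly to the right of the block (313,180), as expected from the 7 mm y error. Fitting the held axis and tilt from depth.

```bash
cat >> h.py <<'E'
def axis(z,s,r):
    from scipy.optimize import least_squares
    X=cloud(z);T=(X-s["tcp_pos"])@r*1000
    S=T[150:335,262:380].reshape(-1,3)
    for lo,hi,rad in [(-45,-25,18),(-20,-4,18),(4,25,18),(30,45,17.5),(45,64,17.5),(60,66,17.5)]:
        Q=S[(S[:,0]>lo)&(S[:,0]<hi)]
        Q=Q[(abs(Q[:,1])<19)&(abs(Q[:,2])<19)]
        if len(Q)<30: continue
        o=least_squares(lambda q:np.hypot(Q[:,1]-q[0],Q[:,2]-q[1])-rad,[0,0],loss="soft_l1",f_scale=.5)
        print("x",(lo+hi)/2,len(Q),"axis y,z mm",o.x.round(2),round(np.sqrt(o.cost/len(Q)),2))
    return T,X
E
python3 - <<'E'
from h import *
z=load("w13.npz");s,r=st();T,X=axis(z,s,r)
print(T[190:230:3,322].round(1)[:,[0,2]])
# block edges
S=X[140:215,285:345].reshape(-1,3)
Q=S[(S[:,2]>.094)&(S[:,2]<.102)];t=(Q-s["tcp_pos"])@r*1000;print(len(Q),Q.mean(0),cv2.minAreaRect(t[:,1:].astype(np.float32)))
Q=S[(S[:,2]>.070)&(S[:,2]<.0765)];print(cv2.minAreaRect((Q[:,:2]*1000).astype(np.float32)))
E
```

```text
x -35.0 2871 axis y,z mm [0.78 0.6 ] 0.48
x -12.0 1362 axis y,z mm [0.88 0.71] 0.47
x 14.5 839 axis y,z mm [1.05 0.45] 0.18
x 37.5 411 axis y,z mm [1.07 0.97] 0.22
x 54.5 411 axis y,z mm [1.09 0.82] 0.13
x 63.0 94 axis y,z mm [1.11 0.85] 0.12
[[128.    0.4]
 [ 58.8 -16.5]
 [ 52.4 -16.4]
 [ 45.5 -16.6]
 [ 38.7 -16.9]
 [ 33.9 -16.6]
 [ 28.  -16.8]
 [ 19.6 -18. ]
 [ 16.5 -17.5]
 [ 11.1 -17.8]
 [  8.7 -17.2]
 [  3.7 -17.5]
 [  0.9 -17.1]
 [ -3.  -17.2]]
1030 [ 0.56955846 -0.30568316  0.09762581] ((-6.027295112609863, -0.5221729278564453), (27.952627182006836, 42.83639907836914), 6.173483848571777)
((578.7628173828125, -305.05194091796875), (34.04579162597656, 55.620548248291016), 82.716552734375)
```

Request:
servo_tool([
  {"offset": [0, -0.4, 0], "yaw": 0},
  {"offset": [0.3, -0.72, -0.07], "yaw": 0},
  {"offset": [1, -0.72, -0.07], "yaw": 0},
  {"offset": [2, -0.72, -0.07], "yaw": 0},
  {"offset": [3, -0.72, -0.07], "yaw": 0},
  {"offset": [3.6, -0.72, -0.07], "yaw": 0},
  {"offset": [4, -0.72, -0.07], "yaw": 0},
  {"offset": [4.2, -0.72, -0.07], "yaw": 0},
])

```text
clock: 23.35
tcp_pos: [0.5772, -0.3059, 0.1827]
orientation: [0.707, 0.001, 0.707, -0.001]
wrist_force: [-0.3, 0.7, -0.6]
finger_gap: 0.0348
```

Request:
servo_tool([
  {"offset": [0, 0, 0], "yaw": 0},
  {"offset": [0, 0, 0], "yaw": 0},
  {"offset": [0, 0, 0], "yaw": 0},
  {"offset": [0, 0, 0], "yaw": 0},
  {"offset": [0, 0, 0], "yaw": 0},
  {"offset": [0, 0, 0], "yaw": 0},
  {"offset": [0, 0, 0], "yaw": 0},
  {"offset": [0, 0, 0], "yaw": 0},
])

```text
clock: 24.15
tcp_pos: [0.5774, -0.3062, 0.1834]
orientation: [0.707, 0.001, 0.707, -0.001]
wrist_force: [-0.8, -0.4, -0.5]
finger_gap: 0.0351
```

```bash
python3 - <<'E'
from h import *
z=snap("wrist","w14");plan([.578,-.3061,.1735],90);s,r=st();T,X=axis(z,s,r)
show("w14c",250,390,120,260,z,4)
print(T[165:215:2,321].round(1)[:,[0,2]].tolist())
S=X[120:215,270:370].reshape(-1,3)
Q=S[(S[:,2]>.070)&(S[:,2]<.0765)];t=(Q-s["tcp_pos"])@r*1000;print(cv2.minAreaRect(t[:,1:].astype(np.float32)))
Q=S[(S[:,2]>.094)&(S[:,2]<.101)];t=(Q-s["tcp_pos"])@r*1000;print(cv2.minAreaRect(t[:,1:].astype(np.float32)))
z=snap("scene","s14");show("s14c",150,250,80,230,z,4); z=snap("top","t14")
E
```

```text
t 24.2 tcp [ 0.5774 -0.3062  0.1833] y-axis yaw 89.88 tilt x [ 0.e+00  1.e-04 -1.e+00] j [-0.61  0.48  0.18  1.27  0.   -0.61] gap 0.0346 F [-0.5 -0.1 -1.4]
offset cm [0.98 0.01 0.06] toolyaw deg -0.12 or 179.88
x -35.0 2871 axis y,z mm [0.69 0.55] 0.48
x -12.0 1352 axis y,z mm [0.76 0.67] 0.47
x 14.5 833 axis y,z mm [0.96 0.4 ] 0.18
x 37.5 411 axis y,z mm [0.97 0.93] 0.22
x 54.5 404 axis y,z mm [1.   0.79] 0.12
x 63.0 99 axis y,z mm [1.01 0.82] 0.13
[[109.4, -24.6], [109.8, -23.0], [108.9, -21.6], [105.3, -20.8], [97.5, -21.0], [90.5, -21.0], [86.9, -20.4], [85.4, -19.3], [86.2, -17.6], [83.7, -16.8], [84.4, -15.2], [85.0, -13.6], [86.1, -11.8], [64.2, -16.4], [58.7, -16.6], [54.4, -16.6], [50.5, -16.4], [45.4, -16.7], [41.3, -16.7], [37.1, -16.8], [35.0, -16.3], [33.4, -15.7], [25.3, -17.2], [20.4, -17.8], [17.6, -17.7]]
((2.485785484313965, -10.005821228027344), (34.00904846191406, 32.759681701660156), 6.904046058654785)
((2.703761100769043, -13.508005142211914), (28.059091567993164, 15.94937801361084), 4.914839744567871)
```

View pics/w14c.png

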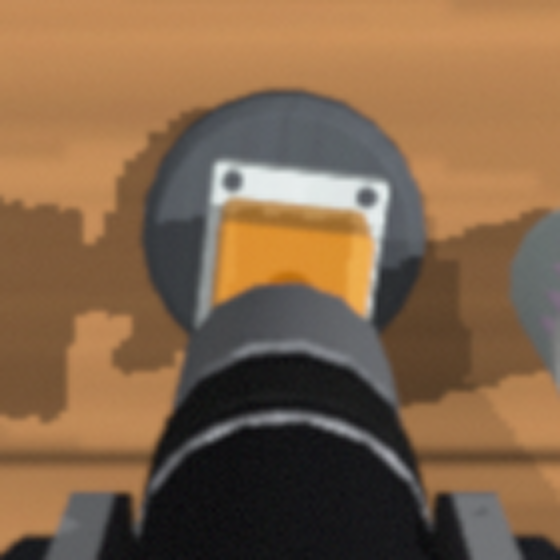

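View pics/s14c.png

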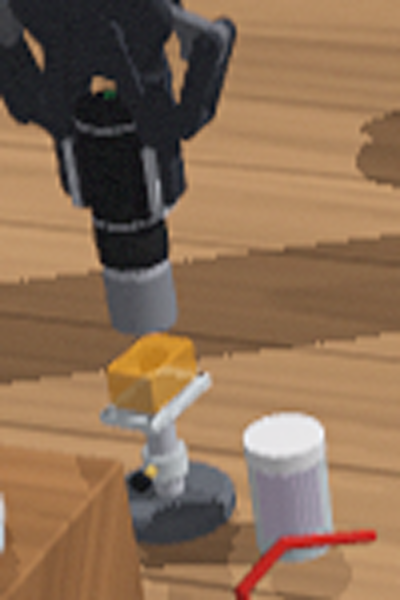

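Everything agrees: the lens axis is within 0.5 mm of the block centre and the gap is about 20 mm. Final 10 mm down.

Request:
servo_tool([
  {"offset": [0.2, 0, -0.03], "yaw": 0},
  {"offset": [0.4, 0, -0.03], "yaw": 0},
  {"offset": [0.6, 0, -0.03], "yaw": 0},
  {"offset": [0.8, 0, -0.03], "yaw": 0},
  {"offset": [0.9, 0, -0.03], "yaw": 0},
  {"offset": [0.97, 0, -0.03], "yaw": 0},
  {"offset": [0.97, 0, -0.03], "yaw": 0},
  {"offset": [0.97, 0, -0.03], "yaw": 0},
])

```text
clock: 25.1
tcp_pos: [0.5771, -0.3062, 0.1737]
orientation: [0.707, 0.001, 0.707, -0.001]
wrist_force: [-0.5, -0.2, -1.0]
finger_gap: 0.0347
```

Request:
servo_tool([
  {"offset": [0, 0, 0], "yaw": 0},
  {"offset": [0, 0, 0], "yaw": 0},
  {"offset": [0, 0, 0], "yaw": 0},
  {"offset": [0, 0, 0], "yaw": 0},
  {"offset": [0, 0, 0], "yaw": 0},
  {"offset": [0, 0, 0], "yaw": 0},
  {"offset": [0, 0, 0], "yaw": 0},
  {"offset": [0, 0, 0], "yaw": 0},
])

```text
clock: 25.9
tcp_pos: [0.5771, -0.3062, 0.1737]
orientation: [0.707, 0.001, 0.707, -0.001]
wrist_force: [0.7, 0.7, -0.7]
finger_gap: 0.0352
```

```bash
python3 - <<'E'
from h import *
z=snap("wrist","w15");plan([.578,-.3061,.1735],90);s,r=st();T,X=axis(z,s,r)
S=X[120:215,270:370].reshape(-1,3)
Q=S[(S[:,2]>.094)&(S[:,2]<.101)];t=(Q-s["tcp_pos"])@r*1000;q=cv2.minAreaRect(t[:,1:].astype(np.float32));print(q)
L=min(q[1]);print("block ctr",np.array(q[0])+(22-L/2)*np.array([-.121,.9926]))
z=snap("scene","s15");show("s15c",150,250,90,230,z,4);X=cloud(z)
# nose points in scene cam
S=X[90:230,150:250].reshape(-1,3);k=(np.hypot(S[:,0]-.578,S[:,1]+.306)<.035)&(S[:,2]>.085)&(S[:,2]<.15)
h=np.sort(S[k][:,2]);g=np.diff(h);i=np.argsort(g)[-4:];print([(h[j].round(4),h[j+1].round(4)) for j in i])
z=snap("top","t15")
Xa=cloud(load("top0.npz"));Xb=cloud(z)
show("t15c",120,480,140,265,z,2)
E
```

```text
t 25.95 tcp [ 0.5771 -0.3062  0.1737] y-axis yaw 89.88 tilt x [ 0.e+00  1.e-04 -1.e+00] j [-0.61  0.49  0.16  1.25  0.   -0.61] gap 0.0348 F [-0.2 -0.2 -0.9]
offset cm [0.02 0.01 0.09] toolyaw deg -0.12 or 179.88
x -35.0 2848 axis y,z mm [0.7  0.53] 0.48
x -12.0 1363 axis y,z mm [0.77 0.64] 0.46
x 14.5 844 axis y,z mm [0.94 0.38] 0.19
x 37.5 407 axis y,z mm [0.98 0.89] 0.22
x 54.5 413 axis y,z mm [1.   0.77] 0.13
x 63.0 99 axis y,z mm [1.04 0.78] 0.13
((2.668272018432617, -13.90036678314209), (27.961946487426758, 13.630844116210938), 5.7464799880981445)
block ctr [0.83093809 1.17184528]
[(np.float64(0.1171), np.float64(0.1177)), (np.float64(0.1456), np.float64(0.1464)), (np.float64(0.1279), np.float64(0.1288)), (np.float64(0.1031), np.float64(0.1104))]
```

View pics/s15c.png

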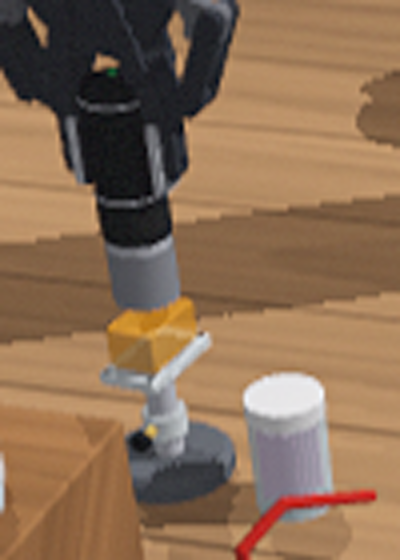

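View pics/t15c.png

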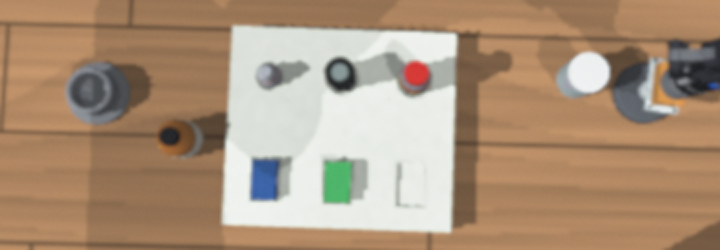

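```bash
python3 - <<'E'
from h import *
s,r=st()
for f,p in [("w15.npz",[.5771,-.3062,.1737]),("w14.npz",[.5774,-.3062,.1833]),("w12.npz",None)]:
    if p is None: continue
    T=(cloud(load(f))-np.array(p))@r*1000
    m=(abs(T[...,1]-1)<17.5)&(np.hypot(T[...,1]-1,T[...,2]-.8)<19)&(T[...,0]<75)&(T[...,0]>40)
    cols=[T[:,c,0][m[:,c]].max() for c in range(300,343)]
    print(f,np.percentile(cols,[5,50,90,100]).round(1))
    b=T[150:192,300:340];b=b[(b[...,0]>70)&(b[...,0]<90)];print("block top",np.percentile(b[:,0],[5,20,50]).round(1))
E
```

```text
w15.npz [62.6 63.9 74.9 75. ]
block top [75.2 75.7 76.5]
w14.npz [62.4 63.8 64.8 65.8]
block top [84.7 85.1 85.8]
```

```bash
python3 - <<'E'
from h import *
from workcell import env
s,r=st();print(s["clock"],s["tcp_pos"],np.abs(s["qvel"]).max(),s["finger_gap"])
print(env.hand_in())
E
```

```text
26.05 [ 0.57709197 -0.30613501  0.17363837] 0.0009088472153075844 0.0348005344334567
the job is handed in; nothing more can be done
None
```

I handed the job in at 26 s. The block is on the stage and released, and the gripper is still holding the scope upright over it.

- **Block:** it lies flat on the plate, centred to about 0.5 mm across and 0.5–1 mm along the long side. Its yaw is within about 1° of the plate's. I set it down at about 2.5 N contact force.
- **Scope:** the depth fit puts the lens axis within about 0.5 mm of the block's centre, with a tilt under about 0.5°. The arm was still at hand-in. The gap to the block is about 10.4 mm from the arm's kinematics and about 10.5–11 mm from wrist-camera depth. I saw no contact with the block or stage.
- **Other things:** the last top view shows the boxes, bottles, eyepiece, objective and jar standing where they were.

**Checks that disagreed:**
- The wrist camera reads heights about 1.3 mm low and about 1 mm off sideways. I compared like with like to cancel that.
- The block-to-plate offset along the long side came out as 0.5 mm in the clear view. It was 1.1 mm in a view partly blocked by the scope.
- The scene camera was too coarse to pin the gap down. Its depth points just below the lens were blurred between lens and block.

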